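# Flip the stock tags of the bushing bins

## Task

On the inspection bench, four hinged stock tags stand in a row, each in front of its own parts bin. With the fingertips, push over whichever tags are wrong, so that the tags of the two bins heaped full of bushings lean fully towards their bins, ring mark up, and the tags of the two bins that are not full lean fully towards the robot, bar mark up. Pick nothing up, and leave the bins and the loose gauges where they stand.

Things in the scene. Friction and masses are not known exactly. Their poses are not given: they have to be found in the camera images.
- board: Flat grey board, 300 mm (x) by 370 mm (y) by 10 mm thick, fixed to the bench; origin at the centre of its underside, on the bench. Its x axis points away from the robot, from the row of tags to the row of bins (the board may be turned up to about 12 degrees); all brackets and bins are turned with it.
- tag_1_hinge (a point): Middle of the hinge axis of tag 1, 30 mm above the bench, fixed. x axis: level, square to the hinge, pointing to the bins; y axis: along the hinge. The tag's own bin is straight ahead along x, its centre about 155 mm away. Tags are 85 mm apart along y, in any order. The fixed bracket is 64 mm wide (y), 36 mm deep (x) and reaches 9 mm above the axis.
- tag_1 (a joint): Angle (rad) of tag 1, a white plate 46 mm wide, 5 mm thick, reaching 50 mm from its hinge. 0: on its stop, leaning 37 degrees from upright to the robot, black BAR mark on its upper face; 0.65: upright; 1.30: on its other stop, leaning 37 degrees to its bin, black RING up. Its free edge is then 30 mm beside and 40 mm above the hinge. Stiff hinge (0.02 N m): stays where left; 1 N moves it.
- tag_2_hinge (a point): Middle of the hinge axis of tag 2, 30 mm above the bench, fixed. x axis: level, square to the hinge, pointing to the bins; y axis: along the hinge. The tag's own bin is straight ahead along x, its centre about 155 mm away. Tags are 85 mm apart along y, in any order. The fixed bracket is 64 mm wide (y), 36 mm deep (x) and reaches 9 mm above the axis.
- tag_2 (a joint): Angle (rad) of tag 2, a white plate 46 mm wide, 5 mm thick, reaching 50 mm from its hinge. 0: on its stop, leaning 37 degrees from upright to the robot, black BAR mark on its upper face; 0.65: upright; 1.30: on its other stop, leaning 37 degrees to its bin, black RING up. Its free edge is then 30 mm beside and 40 mm above the hinge. Stiff hinge (0.02 N m): stays where left; 1 N moves it.
- tag_3_hinge (a point): Middle of the hinge axis of tag 3, 30 mm above the bench, fixed. x axis: level, square to the hinge, pointing to the bins; y axis: along the hinge. The tag's own bin is straight ahead along x, its centre about 155 mm away. Tags are 85 mm apart along y, in any order. The fixed bracket is 64 mm wide (y), 36 mm deep (x) and reaches 9 mm above the axis.
- tag_3 (a joint): Angle (rad) of tag 3, a white plate 46 mm wide, 5 mm thick, reaching 50 mm from its hinge. 0: on its stop, leaning 37 degrees from upright to the robot, black BAR mark on its upper face; 0.65: upright; 1.30: on its other stop, leaning 37 degrees to its bin, black RING up. Its free edge is then 30 mm beside and 40 mm above the hinge. Stiff hinge (0.02 N m): stays where left; 1 N moves it.
- tag_4_hinge (a point): Middle of the hinge axis of tag 4, 30 mm above the bench, fixed. x axis: level, square to the hinge, pointing to the bins; y axis: along the hinge. The tag's own bin is straight ahead along x, its centre about 155 mm away. Tags are 85 mm apart along y, in any order. The fixed bracket is 64 mm wide (y), 36 mm deep (x) and reaches 9 mm above the axis.
- tag_4 (a joint): Angle (rad) of tag 4, a white plate 46 mm wide, 5 mm thick, reaching 50 mm from its hinge. 0: on its stop, leaning 37 degrees from upright to the robot, black BAR mark on its upper face; 0.65: upright; 1.30: on its other stop, leaning 37 degrees to its bin, black RING up. Its free edge is then 30 mm beside and 40 mm above the hinge. Stiff hinge (0.02 N m): stays where left; 1 N moves it.
- bin_a: Loose open grey plastic bin, 100 mm (x) by 70 mm (y) by 45 mm high, standing on the board behind a tag; heaped FULL of steel bushings that stand up to 56 mm above its underside, about 0.5 kg. Origin at the centre of its underside. The bins stand in the row in any order. Not to be moved.
- bin_b: Loose open grey plastic bin, 100 mm (x) by 70 mm (y) by 45 mm high, standing on the board behind a tag; heaped FULL of steel bushings that stand up to 56 mm above its underside, about 0.5 kg. Origin at the centre of its underside. The bins stand in the row in any order. Not to be moved.
- bin_c: Loose open grey plastic bin, 100 mm (x) by 70 mm (y) by 45 mm high, standing on the board behind a tag; EMPTY, about 0.15 kg. Origin at the centre of its underside. The bins stand in the row in any order. Not to be moved.
- bin_d: Loose open grey plastic bin, 100 mm (x) by 70 mm (y) by 45 mm high, standing on the board behind a tag; NOT full: a single bushing lies in it, about 0.15 kg. Origin at the centre of its underside. The bins stand in the row in any order. Not to be moved.
- ring_gauge_mid (a point): Centre of a loose steel ring gauge lying on the bench beside the board, 60 mm outside, 32 mm inside diameter, 22 mm high. Not to be moved.
- plug_gauge_mid (a point): Centre of a loose steel plug gauge standing on the bench beside the board, 32 mm across at its foot, 55 mm high. Not to be moved.
- block_case_mid (a point): Centre of a loose dark wooden gauge-block case on the bench beside the board, 90 by 55 by 30 mm high. Not to be moved.

How it is judged:
At the end, for the whole second after the job is handed in: The tag in front of each of the two full bins leans to its bin (joint above 1.05 rad of 1.30), the tag in front of each of the other two bins leans to the robot (joint below 0.25 rad), all tags at rest; each bin and loose gauge is within 20 mm of where it began (((y of bin_a in the frame of tag_1_hinge between -0.042 and 0.042 m and value of joint tag_1 above 1.05 rad) or (y of bin_b in the frame of tag_1_hinge between -0.042 and 0.042 m and value of joint tag_1 above 1.05 rad) or (y of bin_c in the frame of tag_1_hinge between -0.042 and 0.042 m and value of joint tag_1 below 0.25 rad) or (y of bin_d in the frame of tag_1_hinge between -0.042 and 0.042 m and value of joint tag_1 below 0.25 rad)) and velocity of joint tag_1 between -0.1 and 0.1 rad/s and ((y of bin_a in the frame of tag_2_hinge between -0.042 and 0.042 m and value of joint tag_2 above 1.05 rad) or (y of bin_b in the frame of tag_2_hinge between -0.042 and 0.042 m and value of joint tag_2 above 1.05 rad) or (y of bin_c in the frame of tag_2_hinge between -0.042 and 0.042 m and value of joint tag_2 below 0.25 rad) or (y of bin_d in the frame of tag_2_hinge between -0.042 and 0.042 m and value of joint tag_2 below 0.25 rad)) and velocity of joint tag_2 between -0.1 and 0.1 rad/s and ((y of bin_a in the frame of tag_3_hinge between -0.042 and 0.042 m and value of joint tag_3 above 1.05 rad) or (y of bin_b in the frame of tag_3_hinge between -0.042 and 0.042 m and value of joint tag_3 above 1.05 rad) or (y of bin_c in the frame of tag_3_hinge between -0.042 and 0.042 m and value of joint tag_3 below 0.25 rad) or (y of bin_d in the frame of tag_3_hinge between -0.042 and 0.042 m and value of joint tag_3 below 0.25 rad)) and velocity of joint tag_3 between -0.1 and 0.1 rad/s and ((y of bin_a in the frame of tag_4_hinge between -0.042 and 0.042 m and value of joint tag_4 above 1.05 rad) or (y of bin_b in the frame of tag_4_hinge between -0.042 and 0.042 m and value of joint tag_4 above 1.05 rad) or (y of bin_c in the frame of tag_4_hinge between -0.042 and 0.042 m and value of joint tag_4 below 0.25 rad) or (y of bin_d in the frame of tag_4_hinge between -0.042 and 0.042 m and value of joint tag_4 below 0.25 rad)) and velocity of joint tag_4 between -0.1 and 0.1 rad/s and distance of each of bin_a, bin_b, bin_c, bin_d, ring_gauge_mid, plug_gauge_mid, block_case_mid from where it was at the start of the episode below 0.02 m); the robot touches nothing.
It fails at once if a bin is lifted, tipped or shifted by more than 20 mm (distance of any of bin_a, bin_b, bin_c, bin_d from where it was at the start of the episode above 0.02 m or angle between any of bin_a, bin_b, bin_c, bin_d's own z axis and vertical above 0.2 rad).
It fails at once if a loose gauge or its case is lifted or shifted by more than 20 mm (distance of any of ring_gauge_mid, plug_gauge_mid, block_case_mid from where it was at the start of the episode above 0.02 m).
It also fails if it takes over 51 s, if anything falls off the work surface, if the arm or the gripper's body presses on something with over 40 N, if the wrist force passes 120 N, or if a joint passes its speed limit or range.

## Robot

A 6-joint arm with a two-finger parallel gripper is mounted at the origin on the work surface. World frame = base frame: x ahead of the robot, y to its left, z up, the work surface at z = 0. Lengths are in m, angles in rad, forces in N, time in s.
With the tool pointing down it reaches from about 0.4 to 0.825 m from the base axis. Payload 7 kg.
Tool frame: the origin (TCP) lies between the finger pads; the fingertips stand 22 mm ahead of it and the grasp point (between the pads) lies 3 mm ahead of it; z points along the fingers, y is the direction in which the jaws open and shut (so a half turn about z gives the same grasp; the last joint's range is limited). The gripper opens to 88 mm and grips with 3 to 60 N. Pads are 19 mm wide; open, the fingers measure 130 mm over their backs; the gripper's body (78 mm by 193 mm) begins 47 mm behind the grasp point.
Start: joints at [1.576, 0.359, 0.012, 0, -1.224, -0.288], TCP at [0.188, 0.648, 0.249] pointing down, gripper open.
Joint ranges: [-3.07, 3.07], [-1.43, 2.12], [-1.02, 1.25], [-3.03, 1.67], [-3.05, -0], [-3.03, 3.03]. Speed limits (rad/s): [2.39, 2.39, 3.01, 3.14, 3.14, 3.14].

## Interface

Orientations are given as [roll, pitch, yaw] about the fixed x, y, z axes, in that order (R = Rz(yaw) Ry(pitch) Rx(roll)).
In Python, from station import * gives the robot as it stands. The module is installed in compiled form; this text tells all that it offers.
- The arm moves only by the tool move_arm, never from a script. Its argument "rows" is a list of rows, each an object with "delta_rot": the turn, a rotation vector about the world's x, y, z in degrees, a list of three; "delta_pos": the shift along the world's x, y, z in cm, a list of three; "hand": the finger opening in cm, from 0 to 8.76. A call has exactly 10 rows; each row shifts and turns the commanded pose from where the row before left it; what a row does not reach is not made up. A row lasts 1/10 s, in which the tool goes at most 50 mm and 8.59 degrees, less where a joint would pass 70% of its speed; a pose out of reach is approached as far as the arm can. A call is refused whole if a number of a shift passes 5 or a number of a turn 8.59, either way. A call with a gripper value outside its range is refused whole. The fingers move at their own pace and stop on an object; "force" is the grip in N (left out, the last holds). Time passes only in rows, so rows that do not move let the fingers close, or fill a call up. It gives the time, the measured TCP pose, the force and the opening at its end, in the units of the state.
- get_state(): the state, without advancing time (a new reading comes with each control period).
- grab_frame(name): name is "side" or "top" or "wrist"; returns the picture (480x640x3 uint8, blue, green, red); there is no depth.
- camera_info(name): a dict with "camera_matrix" (3x3 intrinsics, pixels), "dist" ([k1, k2, p1, p2, k3] as OpenCV has them; the pictures are not rectified), "world_from_camera" (4x4, takes a point from camera to world coordinates); the wrist camera has in their place "T_tool_cam" (4x4, takes a point from camera to tool coordinates, whose origin is the TCP and whose axes are the flange's). Camera axes: x right, y down, z forward; pixel columns grow to the right and rows downward; lengths in m; the calibration is good to about 2 mm. A picture is of the moment at which its call begins: read the wrist's pose just before it. camera_info takes no time and is no camera call.
- job_done(): hands the job in, once; it reports no verdict.
The state is a dict: "t": time; "q": joint angles; "qd": joint speeds; "joint_efforts": joint torques, N m; "eef_pos": TCP position; "ee_rot": TCP orientation; "force": force on the tool from outside, world axes, zero at the start; "moment": the same for the moment, N m; "width": finger opening in m.
Only numpy, scipy, OpenCV 4.12 (cv2) and the standard library are available. Lean on these libraries where they do the work, as an engineer would, in place of code of your own. Each camera call takes 0.05 s, during which the arm holds its last target.

## Working session

There is one attempt and no reset: what is moved stays moved. The work goes in short steps, Python scripts to look and compute and a tool call to move; the robot and the scene stay as the last step left them, time stands still between calls to the robot, and variables do not carry over. Pictures are saved under pics/ and viewed, and the job is handed in when it is done.

Besides the shell and the picture viewer there is one more tool, called after "Request:" in YAML: its name, and indented under it one key for each argument. move_arm: Moves the arm, as the interface text tells. Its arguments: {"type":"object","properties":{"rows":{"type":"array"},"force":{"type":"number"}},"required":["rows"]}

```bash
mkdir -p pics; python3 - <<'E'
from station import *
import cv2
print(get_state())
for n in("top","side"):
    cv2.imwrite(f"pics/{n}0.png",grab_frame(n)); print(n,camera_info(n))
print(camera_info("wrist"))
E
```

```text
{'t': 0.0, 'q': array([ 1.57608156e+00,  3.59368162e-01,  1.10803636e-02, -3.68096991e-04,
       -1.22408421e+00, -2.88133886e-01]), 'qd': array([-0.00112281, -0.00034157,  0.00062381, -0.0001414 ,  0.00036599,
       -0.0014876 ]), 'joint_efforts': array([ 2.82479086e-04, -5.82724750e+01,  2.93055439e+01,  6.99741125e+00,
        6.92023285e-03, -1.56121405e-04]), 'eef_pos': array([0.18825583, 0.64775605, 0.24764088]), 'ee_rot': array([ 3.13998359e+00, -1.16024119e-04, -2.82973917e-01]), 'force': array([-0.62866762,  0.22240663,  0.5072451 ]), 'moment': array([-0.00151483,  0.01113926,  0.04268841]), 'width': 0.08781557087100754}
top {'camera_matrix': array([[594.59388421,   0.        , 326.11781483],
       [  0.        , 594.59388421, 244.57581685],
       [  0.        ,   0.        ,   1.        ]]), 'dist': array([0.00478286, 0.        , 0.        , 0.        , 0.        ]), 'world_from_camera': array([[ 0.02165776, -0.99670466,  0.0781714 ,  0.52387934],
       [-0.99963923, -0.02283113, -0.01414769,  0.03163621],
       [ 0.01588581, -0.07783679, -0.99683954,  1.29349399],
  
[... 493 characters left out ...]
896, -0.72571503,  0.70952906],
       [ 0.        ,  0.        ,  0.        ,  1.        ]])}
{'camera_matrix': array([[371.27420896,   0.        , 318.76632422],
       [  0.        , 371.27420896, 238.84188717],
       [  0.        ,   0.        ,   1.        ]]), 'dist': array([0.02183782, 0.        , 0.        , 0.        , 0.        ]), 'T_tool_cam': array([[ 2.91633856e-04, -9.54284047e-01, -2.98901108e-01,
         8.11503059e-02],
       [ 9.99998655e-01, -2.04194585e-04,  1.62760554e-03,
        -8.07971575e-04],
       [-1.61423199e-03, -2.98901180e-01,  9.54282704e-01,
        -1.36688498e-01],
       [ 0.00000000e+00,  0.00000000e+00,  0.00000000e+00,
         1.00000000e+00]])}
```

View pics/top0.png

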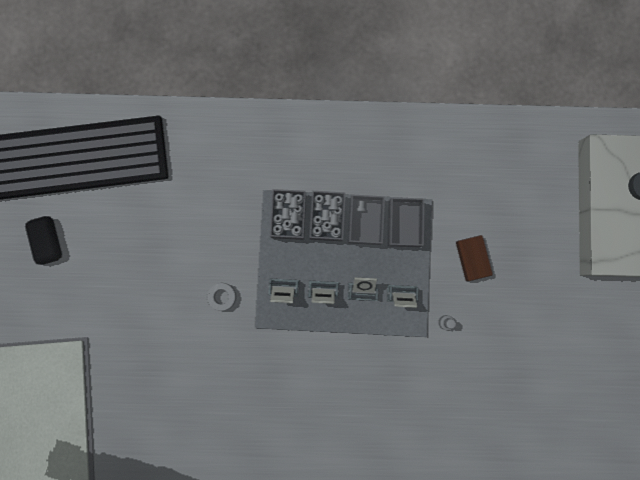

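View pics/side0.png

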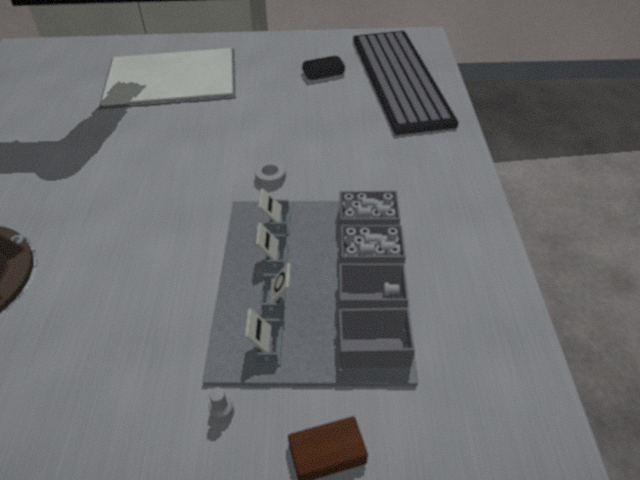

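The top view shows the tags left to right as bar (285,291), bar (324,293), ring (365,286) and bar (404,297). The bins behind them are full, full, one bushing and empty. So the left two tags should go to the bins, the third to the robot, and the fourth looks right. Next I'll measure them.

```bash
cat > h.py <<'E'
import cv2,numpy as np
from station import *
def ray(n,px,z):
    c=camera_info(n);u=cv2.undistortPoints(np.array([[px]],float),c["camera_matrix"],c["dist"])[0,0]
    T=c["world_from_camera"];d=T[:3,:3]@[u[0],u[1],1];o=T[:3,3];return o+d*(z-o[2])/d[2]
def proj(n,P):
    c=camera_info(n);T=np.linalg.inv(c["world_from_camera"])
    return cv2.projectPoints(np.array(P,float).reshape(-1,1,3),cv2.Rodrigues(T[:3,:3])[0],T[:3,3],c["camera_matrix"],c["dist"])[0][:,0]
E
python3 - <<'E'
from h import *
a=cv2.imread("pics/top0.png");b=cv2.imread("pics/side0.png")
cv2.imwrite("pics/topz.png",cv2.resize(a[180:345,245:440],None,fx=4,fy=3.6,interpolation=2)[:600])
cv2.imwrite("pics/sidez.png",cv2.resize(b[185:385,200:420],None,fx=3,fy=3,interpolation=2))
for n,im in(("top",a),("side",b)):
    h=cv2.cvtColor(im,cv2.COLOR_BGR2HSV).astype(int); m=((im[...,2].astype(int)-im[...,0]>3)&(im[...,2]>135)).astype(np.uint8)
    m[:, :200]=0;m[:,450:]=0;m[:180]=0
    k,l,s,c=cv2.connectedComponentsWithStats(m)
    for i in range(1,k):
        if s[i,4]>30: print(n,s[i],c[i], ray(n,c[i],.055).round(3))
for p in[(264,190),(433,200),(428,337),(256,328)]: print(p,ray("top",p,.01).round(4))
E
```

```text
(264, 190) [0.7406 0.1512 0.01  ]
(433, 200) [ 0.7275 -0.2179  0.01  ]
(428, 337) [ 0.4308 -0.2094  0.01  ]
(256, 328) [0.4423 0.1594 0.01  ]
```

View pics/topz.png

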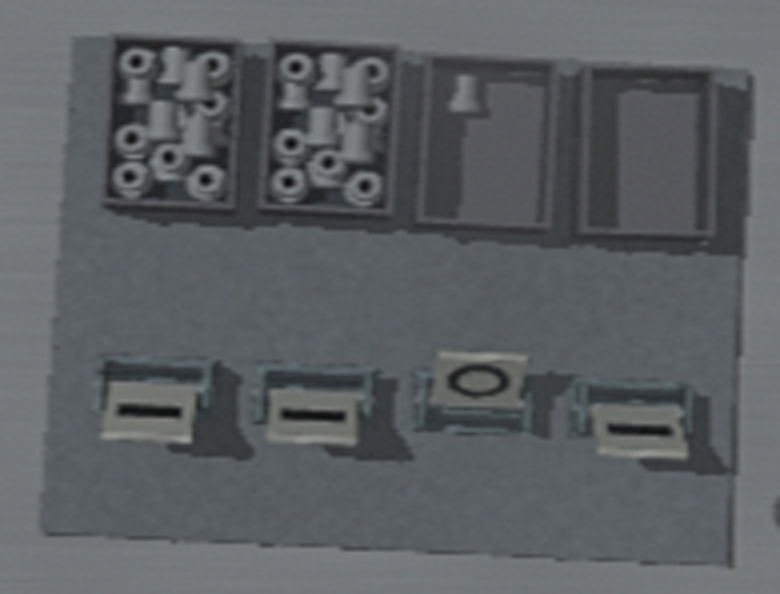

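View pics/sidez.png

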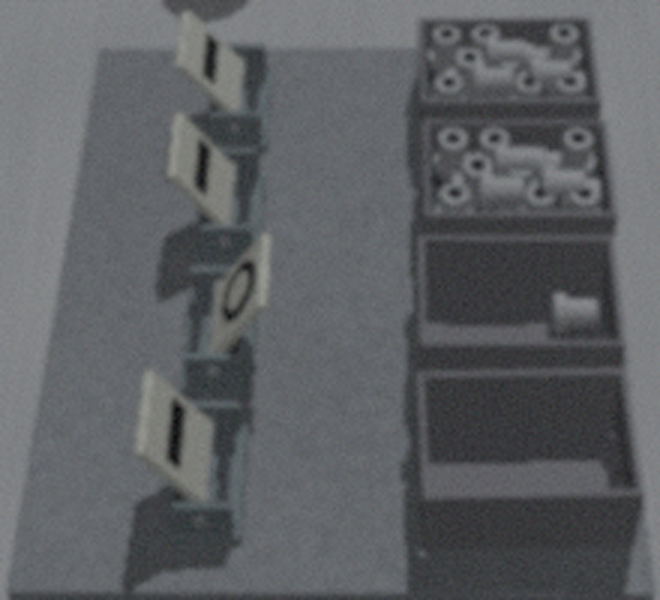

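```bash
python3 - <<'E'
from h import *
A=np.arctan2(.7406-.4423,.1512-.1594);A2=np.arctan2(.2179-.2094,1)
v=np.array([.7275-.7406,-.2179-.1512]);yaw=np.arctan2(v[0],-v[1]);print("yaw",yaw, np.arctan2(.1512-.1594,.7406-.4423))
yaw=np.mean([yaw,np.arctan2(.1512-.1594,.7406-.4423)])
X=np.array([np.cos(yaw),np.sin(yaw)]);Y=np.array([-X[1],X[0]]);print(X,Y)
O=np.array([.58535,-.02917])
for n,p,s in(("A",(281.6,302.5),-1),("B",(323.1,302.6),-1),("C",(365.9,278.3),1),("D",(405.9,306.2),-1)):
    e=ray("top",p,.07);h=e[:2]-s*.03*X
    print(n,"edge",e.round(3),"hinge",h.round(3),"board coords",((h-O)@X).round(3),((h-O)@Y).round(3))
    # edge pixel in side view for lean -1, bars both ends
    for ss in(-1,1):
        q=[np.r_[h+ss*.03*X+k*.023*Y,.07] for k in(-1,1)]
        print("   side edge pred",s==ss,((proj("side",q)-[200,185])*3).round().tolist())
E
```

```text
yaw -0.035476845363044865 -0.027482184010000348
[ 0.99950456 -0.03147432] [0.03147432 0.99950456]
A edge [0.499 0.103 0.07 ] hinge [0.529 0.102] board coords -0.061 0.129
   side edge pred True [[172.0, 72.0], [179.0, 16.0]]
   side edge pred False [[280.0, 71.0], [284.0, 16.0]]
B edge [0.5   0.018 0.07 ] hinge [0.53  0.017] board coords -0.056 0.044
   side edge pred True [[166.0, 185.0], [174.0, 122.0]]
   side edge pred False [[281.0, 185.0], [285.0, 121.0]]
C edge [ 0.552 -0.069  0.07 ] hinge [ 0.522 -0.068] board coords -0.062 -0.041
   side edge pred False [[138.0, 315.0], [148.0, 243.0]]
   side edge pred True [[262.0, 315.0], [267.0, 242.0]]
D edge [ 0.497 -0.152  0.07 ] hinge [ 0.527 -0.153] board coords -0.055 -0.126
   side edge pred True [[136.0, 464.0], [146.0, 381.0]]
   side edge pred False [[269.0, 465.0], [274.0, 381.0]]
```

Nothing disagrees: all four tags sit on their stops, and the predicted edges match the side view. I'll approach tag A with closed fingers.

Request:
move_arm:
  rows:
    - {"delta_rot": [0, 0, 1.45], "delta_pos": [1.36, -2.72, 0], "hand": 0}
    - {"delta_rot": [0, 0, 1.45], "delta_pos": [1.36, -2.72, 0], "hand": 0}
    - {"delta_rot": [0, 0, 1.45], "delta_pos": [1.36, -2.72, 0], "hand": 0}
    - {"delta_rot": [0, 0, 1.45], "delta_pos": [1.36, -2.72, 0], "hand": 0}
    - {"delta_rot": [0, 0, 1.45], "delta_pos": [1.36, -2.72, 0], "hand": 0}
    - {"delta_rot": [0, 0, 1.45], "delta_pos": [1.36, -2.72, 0], "hand": 0}
    - {"delta_rot": [0, 0, 1.45], "delta_pos": [1.36, -2.72, 0], "hand": 0}
    - {"delta_rot": [0, 0, 1.45], "delta_pos": [1.36, -2.72, 0], "hand": 0}
    - {"delta_rot": [0, 0, 1.45], "delta_pos": [1.36, -2.72, 0], "hand": 0}
    - {"delta_rot": [0, 0, 1.45], "delta_pos": [1.36, -2.72, 0], "hand": 0}
  force: 5

```text
t: 1.1
eef_pos: [0.3246, 0.3748, 0.2484]
ee_rot: [3.141, 0.0, -0.029]
force: [-0.1, -0.3, -0.1]
width: 0.0127
```

Request:
move_arm:
  rows:
    - {"delta_rot": [0, 0, 0], "delta_pos": [1.36, -2.72, 0], "hand": 0}
    - {"delta_rot": [0, 0, 0], "delta_pos": [1.36, -2.72, 0], "hand": 0}
    - {"delta_rot": [0, 0, 0], "delta_pos": [1.36, -2.72, 0], "hand": 0}
    - {"delta_rot": [0, 0, 0], "delta_pos": [1.36, -2.72, 0], "hand": 0}
    - {"delta_rot": [0, 0, 0], "delta_pos": [1.36, -2.72, 0], "hand": 0}
    - {"delta_rot": [0, 0, 0], "delta_pos": [1.36, -2.72, 0], "hand": 0}
    - {"delta_rot": [0, 0, 0], "delta_pos": [1.36, -2.72, 0], "hand": 0}
    - {"delta_rot": [0, 0, 0], "delta_pos": [1.36, -2.72, 0], "hand": 0}
    - {"delta_rot": [0, 0, 0], "delta_pos": [1.36, -2.72, 0], "hand": 0}
    - {"delta_rot": [0, 0, 0], "delta_pos": [1.36, -2.72, 0], "hand": 0}

```text
t: 2.1
eef_pos: [0.4606, 0.1029, 0.2484]
ee_rot: [-3.142, 0.0, -0.03]
force: [0.4, -0.6, 0.2]
width: 0.0005
```

Request:
move_arm:
  rows:
    - {"delta_rot": [0, 0, 0], "delta_pos": [-1, 0, -1], "hand": 0}
    - {"delta_rot": [0, 0, 0], "delta_pos": [0, 0, -2], "hand": 0}
    - {"delta_rot": [0, 0, 0], "delta_pos": [0, 0, -2], "hand": 0}
    - {"delta_rot": [0, 0, 0], "delta_pos": [0, 0, -2], "hand": 0}
    - {"delta_rot": [0, 0, 0], "delta_pos": [0, 0, -2], "hand": 0}
    - {"delta_rot": [0, 0, 0], "delta_pos": [0, 0, -2], "hand": 0}
    - {"delta_rot": [0, 0, 0], "delta_pos": [0, 0, -2], "hand": 0}
    - {"delta_rot": [0, 0, 0], "delta_pos": [0, 0, -2], "hand": 0}
    - {"delta_rot": [0, 0, 0], "delta_pos": [0, 0, -2], "hand": 0}
    - {"delta_rot": [0, 0, 0], "delta_pos": [0, 0, -0.1], "hand": 0}

```text
t: 3.1
eef_pos: [0.4487, 0.1031, 0.0754]
ee_rot: [3.139, 0.004, -0.03]
force: [0.4, -0.0, 0.0]
width: 0.0005
```

```bash
python3 - <<'E'
from h import *
print(get_state()["eef_pos"])
cv2.imwrite("pics/side1.png",cv2.resize(grab_frame("side")[120:385,150:420],None,fx=2.2,fy=2.2))
E
```

```text
[0.44874985 0.10309334 0.07538686]
```

View pics/side1.png

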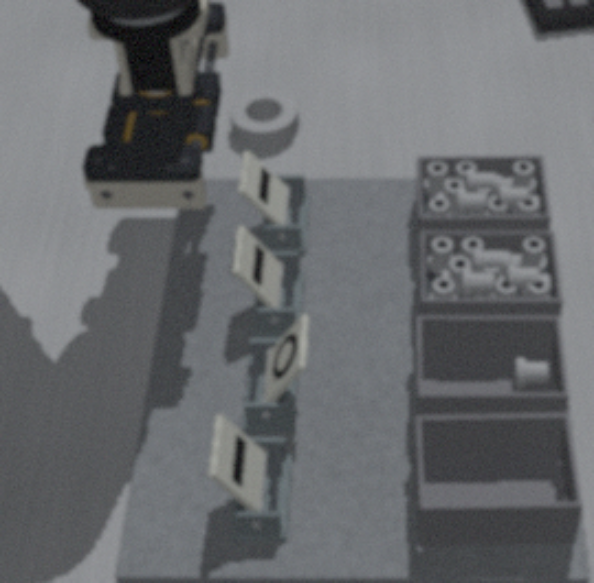

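The side view shows the closed gripper at about (150,180), in front of tag A (265,190) and clear of it. Pushing +x.

Request:
move_arm:
  rows:
    - {"delta_rot": [0, 0, 0], "delta_pos": [0.8, -0.02, 0], "hand": 0}
    - {"delta_rot": [0, 0, 0], "delta_pos": [0.8, -0.02, 0], "hand": 0}
    - {"delta_rot": [0, 0, 0], "delta_pos": [0.8, -0.02, 0], "hand": 0}
    - {"delta_rot": [0, 0, 0], "delta_pos": [0.8, -0.02, 0], "hand": 0}
    - {"delta_rot": [0, 0, 0], "delta_pos": [0.8, -0.02, 0], "hand": 0}
    - {"delta_rot": [0, 0, 0], "delta_pos": [0.8, -0.02, 0], "hand": 0}
    - {"delta_rot": [0, 0, 0], "delta_pos": [0.8, -0.02, 0], "hand": 0}
    - {"delta_rot": [0, 0, 0], "delta_pos": [0.8, -0.02, 0], "hand": 0}
    - {"delta_rot": [0, 0, 0], "delta_pos": [0.8, -0.02, 0], "hand": 0}
    - {"delta_rot": [0, 0, 0], "delta_pos": [0.8, -0.02, 0], "hand": 0}

```text
t: 4.15
eef_pos: [0.5307, 0.102, 0.0773]
ee_rot: [3.141, 0.001, -0.03]
force: [-1.2, -0.6, 0.1]
width: 0.0007
```

```bash
python3 - <<'E'
from h import *
s=get_state();print(s["eef_pos"],s["force"])
cv2.imwrite("pics/side2.png",cv2.resize(grab_frame("side")[120:385,150:420],None,fx=2.2,fy=2.2))
cv2.imwrite("pics/wrist2.png",grab_frame("wrist"))
E
```

```text
[0.5307406  0.10200982 0.07731504] [-1.20847337 -0.56213455  0.12649125]
```

View pics/wrist2.png

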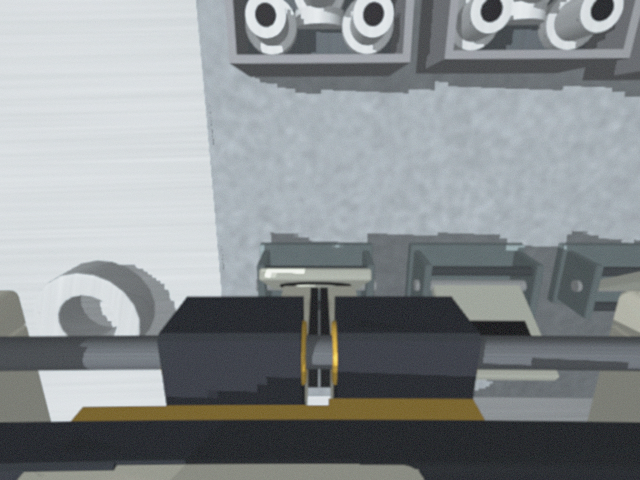

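View pics/side2.png

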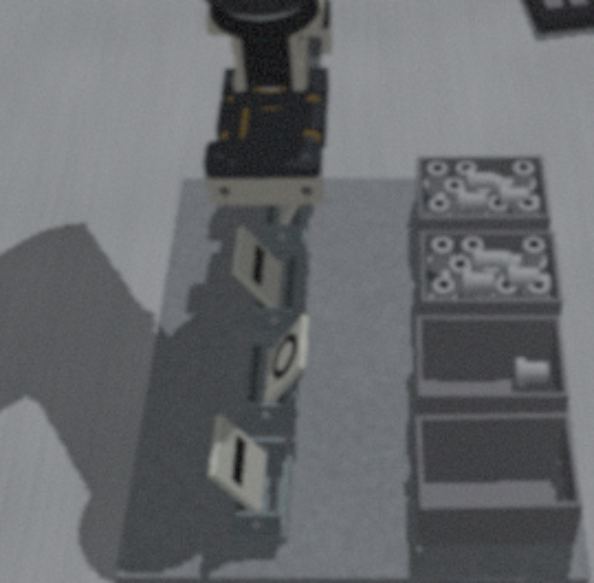

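The wrist view shows the plate past upright at about (315,275), against the fingers. I'll continue in small steps.

Request:
move_arm:
  rows:
    - {"delta_rot": [0, 0, 0], "delta_pos": [0.2, 0, 0], "hand": 0}
    - {"delta_rot": [0, 0, 0], "delta_pos": [0.2, 0, 0], "hand": 0}
    - {"delta_rot": [0, 0, 0], "delta_pos": [0.2, 0, 0], "hand": 0}
    - {"delta_rot": [0, 0, 0], "delta_pos": [0.1, 0, 0], "hand": 0}
    - {"delta_rot": [0, 0, 0], "delta_pos": [0, 0, 0], "hand": 0}
    - {"delta_rot": [0, 0, 0], "delta_pos": [0, 0, 0], "hand": 0}
    - {"delta_rot": [0, 0, 0], "delta_pos": [0, 0, 0], "hand": 0}
    - {"delta_rot": [0, 0, 0], "delta_pos": [0, 0, 0], "hand": 0}
    - {"delta_rot": [0, 0, 0], "delta_pos": [0, 0, 0], "hand": 0}
    - {"delta_rot": [0, 0, 0], "delta_pos": [0, 0, 0], "hand": 0}

```text
t: 5.25
eef_pos: [0.5372, 0.1021, 0.0775]
ee_rot: [3.142, 0.0, -0.03]
force: [-2.6, 0.2, 0.2]
width: 0.0003
```

```bash
python3 - <<'E'
from h import *
s=get_state();print(s["eef_pos"],s["force"])
cv2.imwrite("pics/wrist3.png",grab_frame("wrist"))
E
```

```text
[0.5372122  0.10213389 0.07752895] [-2.63515832  0.16964384  0.23227105]
```

View pics/wrist3.png

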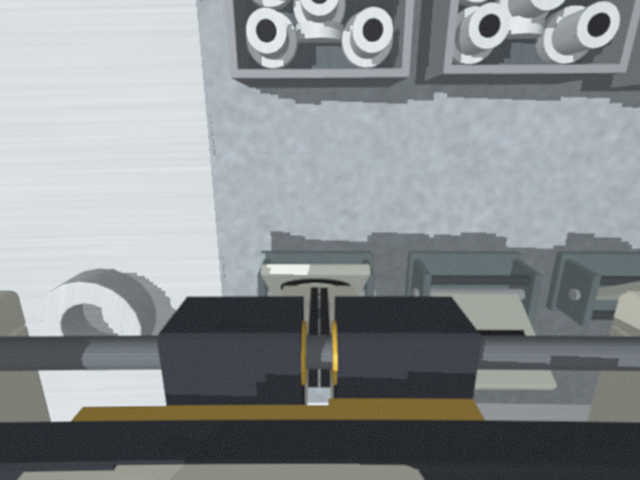

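Request:
move_arm:
  rows:
    - {"delta_rot": [0, 0, 0], "delta_pos": [0.1, 0, 0], "hand": 0}
    - {"delta_rot": [0, 0, 0], "delta_pos": [0.1, 0, 0], "hand": 0}
    - {"delta_rot": [0, 0, 0], "delta_pos": [0.1, 0, 0], "hand": 0}
    - {"delta_rot": [0, 0, 0], "delta_pos": [0.1, 0, 0], "hand": 0}
    - {"delta_rot": [0, 0, 0], "delta_pos": [0, 0, 0], "hand": 0}
    - {"delta_rot": [0, 0, 0], "delta_pos": [0, 0, 0], "hand": 0}
    - {"delta_rot": [0, 0, 0], "delta_pos": [0, 0, 0], "hand": 0}
    - {"delta_rot": [0, 0, 0], "delta_pos": [0, 0, 0], "hand": 0}
    - {"delta_rot": [0, 0, 0], "delta_pos": [0, 0, 0], "hand": 0}
    - {"delta_rot": [0, 0, 0], "delta_pos": [0, 0, 0], "hand": 0}

```text
t: 6.3
eef_pos: [0.5383, 0.1018, 0.077]
ee_rot: [3.14, 0.005, -0.03]
force: [-14.2, 4.7, 6.8]
width: 0.0004
```

The force jumped to 14 N, so tag A is on its stop. I'll retreat, shift to tag B and push it over.

Request:
move_arm:
  rows:
    - {"delta_rot": [0, 0, 0], "delta_pos": [-2, 0, 0], "hand": 0}
    - {"delta_rot": [0, 0, 0], "delta_pos": [-2, 0, 0], "hand": 0}
    - {"delta_rot": [0, 0, 0], "delta_pos": [-2, 0, 0], "hand": 0}
    - {"delta_rot": [0, 0, 0], "delta_pos": [-2, 0, 0], "hand": 0}
    - {"delta_rot": [0, 0, 0], "delta_pos": [-1, 0, 0], "hand": 0}
    - {"delta_rot": [0, 0, 0], "delta_pos": [0, -2.1, 0], "hand": 0}
    - {"delta_rot": [0, 0, 0], "delta_pos": [0, -2.1, 0], "hand": 0}
    - {"delta_rot": [0, 0, 0], "delta_pos": [0, -2.1, 0], "hand": 0}
    - {"delta_rot": [0, 0, 0], "delta_pos": [0, -2.1, 0], "hand": 0}
    - {"delta_rot": [0, 0, 0], "delta_pos": [0, 0, 0], "hand": 0}

```text
t: 7.3
eef_pos: [0.4519, 0.0167, 0.0777]
ee_rot: [-3.141, -0.001, -0.031]
force: [1.0, 0.8, 0.3]
width: 0.0004
```

Request:
move_arm:
  rows:
    - {"delta_rot": [0, 0, 0], "delta_pos": [0.8, -0.02, 0], "hand": 0}
    - {"delta_rot": [0, 0, 0], "delta_pos": [0.8, -0.02, 0], "hand": 0}
    - {"delta_rot": [0, 0, 0], "delta_pos": [0.8, -0.02, 0], "hand": 0}
    - {"delta_rot": [0, 0, 0], "delta_pos": [0.8, -0.02, 0], "hand": 0}
    - {"delta_rot": [0, 0, 0], "delta_pos": [0.8, -0.02, 0], "hand": 0}
    - {"delta_rot": [0, 0, 0], "delta_pos": [0.8, -0.02, 0], "hand": 0}
    - {"delta_rot": [0, 0, 0], "delta_pos": [0.8, -0.02, 0], "hand": 0}
    - {"delta_rot": [0, 0, 0], "delta_pos": [0.8, -0.02, 0], "hand": 0}
    - {"delta_rot": [0, 0, 0], "delta_pos": [0.8, -0.02, 0], "hand": 0}
    - {"delta_rot": [0, 0, 0], "delta_pos": [0.6, -0.02, 0], "hand": 0}

```text
t: 8.3
eef_pos: [0.5299, 0.0161, 0.0774]
ee_rot: [3.141, 0.0, -0.03]
force: [-1.5, 0.4, -0.6]
width: 0.0004
```

Request:
move_arm:
  rows:
    - {"delta_rot": [0, 0, 0], "delta_pos": [0.2, 0, 0], "hand": 0}
    - {"delta_rot": [0, 0, 0], "delta_pos": [0.2, 0, 0], "hand": 0}
    - {"delta_rot": [0, 0, 0], "delta_pos": [0.1, 0, 0], "hand": 0}
    - {"delta_rot": [0, 0, 0], "delta_pos": [0.1, 0, 0], "hand": 0}
    - {"delta_rot": [0, 0, 0], "delta_pos": [0, 0, 0], "hand": 0}
    - {"delta_rot": [0, 0, 0], "delta_pos": [0, 0, 0], "hand": 0}
    - {"delta_rot": [0, 0, 0], "delta_pos": [0, 0, 0], "hand": 0}
    - {"delta_rot": [0, 0, 0], "delta_pos": [0, 0, 0], "hand": 0}
    - {"delta_rot": [0, 0, 0], "delta_pos": [0, 0, 0], "hand": 0}
    - {"delta_rot": [0, 0, 0], "delta_pos": [0, 0, 0], "hand": 0}

```text
t: 9.3
eef_pos: [0.5348, 0.016, 0.0773]
ee_rot: [3.141, 0.001, -0.03]
force: [-5.3, 1.0, -0.3]
width: 0.0004
```

Request:
move_arm:
  rows:
    - {"delta_rot": [0, 0, 0], "delta_pos": [0.1, 0, 0], "hand": 0}
    - {"delta_rot": [0, 0, 0], "delta_pos": [0.1, 0, 0], "hand": 0}
    - {"delta_rot": [0, 0, 0], "delta_pos": [0, 0, 0], "hand": 0}
    - {"delta_rot": [0, 0, 0], "delta_pos": [0, 0, 0], "hand": 0}
    - {"delta_rot": [0, 0, 0], "delta_pos": [0, 0, 0], "hand": 0}
    - {"delta_rot": [0, 0, 0], "delta_pos": [0, 0, 0], "hand": 0}
    - {"delta_rot": [0, 0, 0], "delta_pos": [0, 0, 0], "hand": 0}
    - {"delta_rot": [0, 0, 0], "delta_pos": [0, 0, 0], "hand": 0}
    - {"delta_rot": [0, 0, 0], "delta_pos": [0, 0, 0], "hand": 0}
    - {"delta_rot": [0, 0, 0], "delta_pos": [0, 0, 0], "hand": 0}

```text
t: 10.3
eef_pos: [0.5352, 0.0159, 0.077]
ee_rot: [3.141, 0.004, -0.03]
force: [-10.2, 2.5, 4.3]
width: 0.0006
```

Request:
move_arm:
  rows:
    - {"delta_rot": [0, 0, 0], "delta_pos": [-2, 0, 0], "hand": 0}
    - {"delta_rot": [0, 0, 0], "delta_pos": [-2, 0, 0], "hand": 0}
    - {"delta_rot": [0, 0, 0], "delta_pos": [0, 0, 2], "hand": 0}
    - {"delta_rot": [0, 0, 0], "delta_pos": [0, 0, 2], "hand": 0}
    - {"delta_rot": [0, 0, 0], "delta_pos": [0, 0, 2], "hand": 0}
    - {"delta_rot": [0, 0, 0], "delta_pos": [0, 0, 2], "hand": 0}
    - {"delta_rot": [0, 0, 0], "delta_pos": [2.3, -2.1, 0], "hand": 0}
    - {"delta_rot": [0, 0, 0], "delta_pos": [2.3, -2.1, 0], "hand": 0}
    - {"delta_rot": [0, 0, 0], "delta_pos": [2.3, -2.1, 0], "hand": 0}
    - {"delta_rot": [0, 0, 0], "delta_pos": [2.3, -2.2, 0], "hand": 0}

```text
t: 11.3
eef_pos: [0.5919, -0.0696, 0.1585]
ee_rot: [-3.141, -0.004, -0.029]
force: [-0.2, 1.4, 0.6]
width: 0.0004
```

```bash
python3 - <<'E'
from h import *
s=get_state();print(s["eef_pos"],s["force"])
cv2.imwrite("pics/wrist4.png",grab_frame("wrist"))
cv2.imwrite("pics/side4.png",cv2.resize(grab_frame("side")[120:385,150:420],None,fx=2.2,fy=2.2))
E
```

```text
[ 0.59186796 -0.06963123  0.15849244] [-0.22829174  1.43629489  0.56687977]
```

View pics/side4.png

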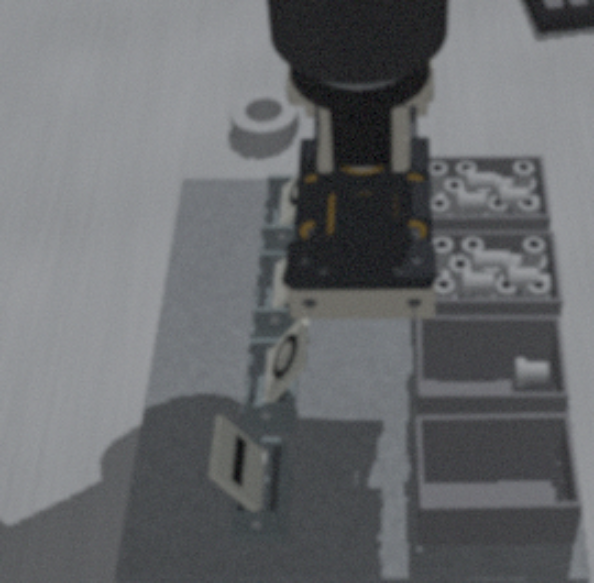

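View pics/wrist4.png

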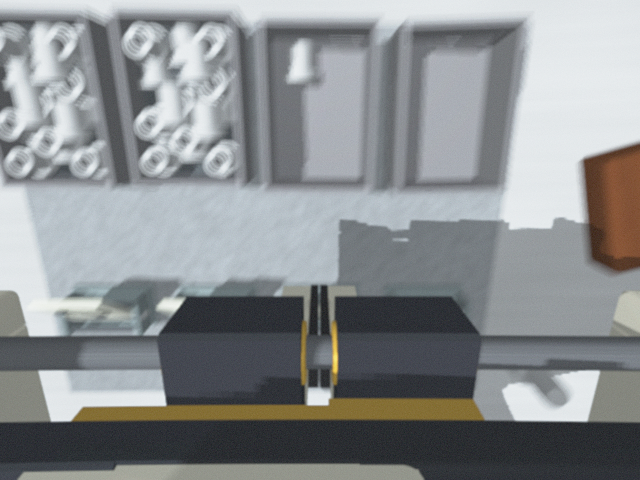

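Tags A and B now lean to the bins. The fingers are over the gap between tag C (edge about x = 0.555) and its bin (front about x = 0.63). I'll descend and push -x.

Request:
move_arm:
  rows:
    - {"delta_rot": [0, 0, 0], "delta_pos": [0, 0, 0], "hand": 0}
    - {"delta_rot": [0, 0, 0], "delta_pos": [0, 0, -1], "hand": 0}
    - {"delta_rot": [0, 0, 0], "delta_pos": [0, 0, -1], "hand": 0}
    - {"delta_rot": [0, 0, 0], "delta_pos": [0, 0, -1], "hand": 0}
    - {"delta_rot": [0, 0, 0], "delta_pos": [0, 0, -1], "hand": 0}
    - {"delta_rot": [0, 0, 0], "delta_pos": [0, 0, -1], "hand": 0}
    - {"delta_rot": [0, 0, 0], "delta_pos": [0, 0, -1], "hand": 0}
    - {"delta_rot": [0, 0, 0], "delta_pos": [0, 0, -1], "hand": 0}
    - {"delta_rot": [0, 0, 0], "delta_pos": [0, 0, -1], "hand": 0}
    - {"delta_rot": [0, 0, 0], "delta_pos": [0, 0, 0], "hand": 0}

```text
t: 12.4
eef_pos: [0.5884, -0.069, 0.0758]
ee_rot: [3.141, 0.003, -0.03]
force: [-0.3, 0.5, 0.2]
width: 0.0004
```

Request:
move_arm:
  rows:
    - {"delta_rot": [0, 0, 0], "delta_pos": [-0.7, 0.02, 0], "hand": 0}
    - {"delta_rot": [0, 0, 0], "delta_pos": [-0.7, 0.02, 0], "hand": 0}
    - {"delta_rot": [0, 0, 0], "delta_pos": [-0.7, 0.02, 0], "hand": 0}
    - {"delta_rot": [0, 0, 0], "delta_pos": [-0.7, 0.02, 0], "hand": 0}
    - {"delta_rot": [0, 0, 0], "delta_pos": [-0.7, 0.02, 0], "hand": 0}
    - {"delta_rot": [0, 0, 0], "delta_pos": [-0.7, 0.02, 0], "hand": 0}
    - {"delta_rot": [0, 0, 0], "delta_pos": [-0.7, 0.02, 0], "hand": 0}
    - {"delta_rot": [0, 0, 0], "delta_pos": [-0.7, 0.02, 0], "hand": 0}
    - {"delta_rot": [0, 0, 0], "delta_pos": [-0.7, 0.02, 0], "hand": 0}
    - {"delta_rot": [0, 0, 0], "delta_pos": [-0.3, 0, 0], "hand": 0}

```text
t: 13.4
eef_pos: [0.5225, -0.067, 0.0775]
ee_rot: [-3.142, 0.0, -0.03]
force: [0.1, 0.8, -0.7]
width: 0.0001
```

Request:
move_arm:
  rows:
    - {"delta_rot": [0, 0, 0], "delta_pos": [-0.1, 0, 0], "hand": 0}
    - {"delta_rot": [0, 0, 0], "delta_pos": [-0.1, 0, 0], "hand": 0}
    - {"delta_rot": [0, 0, 0], "delta_pos": [-0.1, 0, 0], "hand": 0}
    - {"delta_rot": [0, 0, 0], "delta_pos": [-0.1, 0, 0], "hand": 0}
    - {"delta_rot": [0, 0, 0], "delta_pos": [0, 0, 0], "hand": 0}
    - {"delta_rot": [0, 0, 0], "delta_pos": [0, 0, 0], "hand": 0}
    - {"delta_rot": [0, 0, 0], "delta_pos": [0, 0, 0], "hand": 0}
    - {"delta_rot": [0, 0, 0], "delta_pos": [0, 0, 0], "hand": 0}
    - {"delta_rot": [0, 0, 0], "delta_pos": [0, 0, 0], "hand": 0}
    - {"delta_rot": [0, 0, 0], "delta_pos": [0, 0, 0], "hand": 0}

```text
t: 14.4
eef_pos: [0.5193, -0.067, 0.0775]
ee_rot: [3.142, 0.0, -0.03]
force: [0.2, -0.5, 0.5]
width: 0.0005
```

Request:
move_arm:
  rows:
    - {"delta_rot": [0, 0, 0], "delta_pos": [-0.1, 0, 0], "hand": 0}
    - {"delta_rot": [0, 0, 0], "delta_pos": [-0.1, 0, 0], "hand": 0}
    - {"delta_rot": [0, 0, 0], "delta_pos": [-0.1, 0, 0], "hand": 0}
    - {"delta_rot": [0, 0, 0], "delta_pos": [0, 0, 0], "hand": 0}
    - {"delta_rot": [0, 0, 0], "delta_pos": [0, 0, 0], "hand": 0}
    - {"delta_rot": [0, 0, 0], "delta_pos": [0, 0, 0], "hand": 0}
    - {"delta_rot": [0, 0, 0], "delta_pos": [0, 0, 0], "hand": 0}
    - {"delta_rot": [0, 0, 0], "delta_pos": [0, 0, 0], "hand": 0}
    - {"delta_rot": [0, 0, 0], "delta_pos": [0, 0, 0], "hand": 0}
    - {"delta_rot": [0, 0, 0], "delta_pos": [0, 0, 0], "hand": 0}

```text
t: 15.4
eef_pos: [0.5171, -0.0669, 0.0779]
ee_rot: [-3.141, -0.001, -0.029]
force: [5.3, -0.2, 1.1]
width: 0.0005
```

```bash
python3 - <<'E'
from h import *
s=get_state();print(s["eef_pos"],s["force"])
cv2.imwrite("pics/side5.png",cv2.resize(grab_frame("side")[120:385,150:420],None,fx=2.2,fy=2.2))
E
```

```text
[ 0.51713322 -0.06687895  0.07786527] [ 5.33572672 -0.21829414  1.09124222]
```

View pics/side5.png

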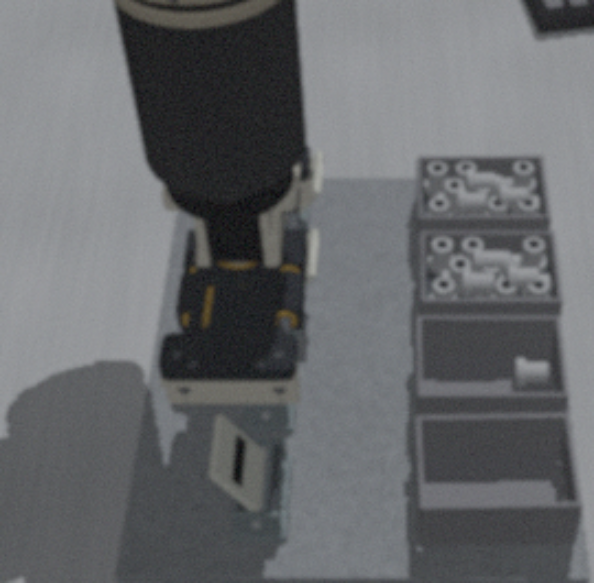

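The force has risen to 5 N at the expected stop position. One more nudge, then back off, lift, move toward the robot's left side and look.

Request:
move_arm:
  rows:
    - {"delta_rot": [0, 0, 0], "delta_pos": [-0.1, 0, 0], "hand": 0}
    - {"delta_rot": [0, 0, 0], "delta_pos": [0, 0, 0], "hand": 0}
    - {"delta_rot": [0, 0, 0], "delta_pos": [0, 0, 0], "hand": 0}
    - {"delta_rot": [0, 0, 0], "delta_pos": [2, 0, 0], "hand": 0}
    - {"delta_rot": [0, 0, 0], "delta_pos": [2, 0, 0], "hand": 0}
    - {"delta_rot": [0, 0, 0], "delta_pos": [0, 0, 3], "hand": 0}
    - {"delta_rot": [0, 0, 0], "delta_pos": [0, 0, 3], "hand": 0}
    - {"delta_rot": [0, 0, 0], "delta_pos": [0, 0, 3], "hand": 0}
    - {"delta_rot": [0, 0, 0], "delta_pos": [0, 0, 3], "hand": 0}
    - {"delta_rot": [0, 0, 0], "delta_pos": [0, 0, 3], "hand": 0}

```text
t: 16.45
eef_pos: [0.5534, -0.0672, 0.2278]
ee_rot: [3.141, 0.004, -0.03]
force: [1.1, -0.4, -0.3]
width: 0.0006
```

Request:
move_arm:
  rows:
    - {"delta_rot": [0, 0, 0], "delta_pos": [0, 4, 0], "hand": 0}
    - {"delta_rot": [0, 0, 0], "delta_pos": [0, 4, 0], "hand": 0}
    - {"delta_rot": [0, 0, 0], "delta_pos": [0, 4, 0], "hand": 0}
    - {"delta_rot": [0, 0, 0], "delta_pos": [0, 4, 0], "hand": 0}
    - {"delta_rot": [0, 0, 0], "delta_pos": [0, 4, 0], "hand": 0}
    - {"delta_rot": [0, 0, 0], "delta_pos": [0, 4, 0], "hand": 0}
    - {"delta_rot": [0, 0, 0], "delta_pos": [0, 4, 0], "hand": 0}
    - {"delta_rot": [0, 0, 0], "delta_pos": [0, 4, 0], "hand": 0}
    - {"delta_rot": [0, 0, 0], "delta_pos": [0, 4, 0], "hand": 0}
    - {"delta_rot": [0, 0, 0], "delta_pos": [0, 4, 0], "hand": 0}

```text
t: 17.45
eef_pos: [0.5538, 0.3335, 0.2265]
ee_rot: [3.139, 0.003, -0.03]
force: [1.2, -0.2, 0.7]
width: 0.0006
```

```bash
python3 - <<'E'
from h import *
s=get_state();print(s["t"],s["eef_pos"],s["force"])
b=grab_frame("side");a=grab_frame("top")
cv2.imwrite("pics/top6.png",cv2.resize(a[180:345,205:490],None,fx=2.8,fy=3.6,interpolation=2))
cv2.imwrite("pics/side6.png",cv2.resize(b[185:385,200:420],None,fx=3,fy=3,interpolation=2))
E
```

```text
17.45 [0.55375355 0.33352103 0.22651035] [ 1.20523275 -0.18277691  0.65965696]
```

View pics/side6.png

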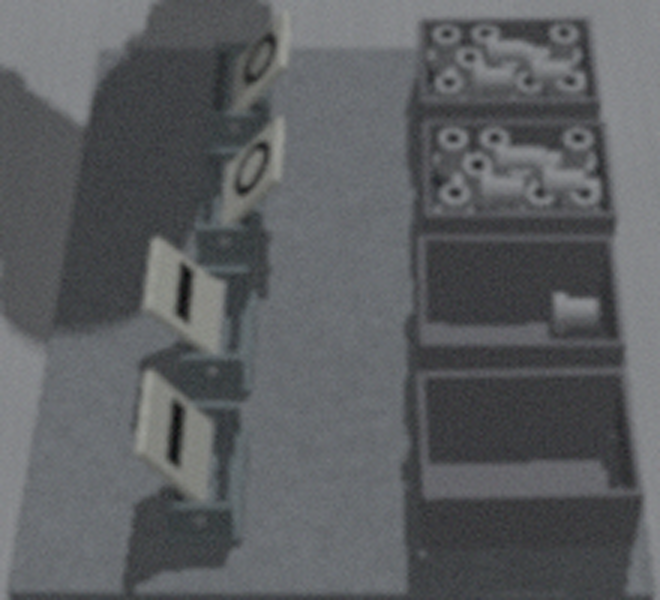

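View pics/top6.png

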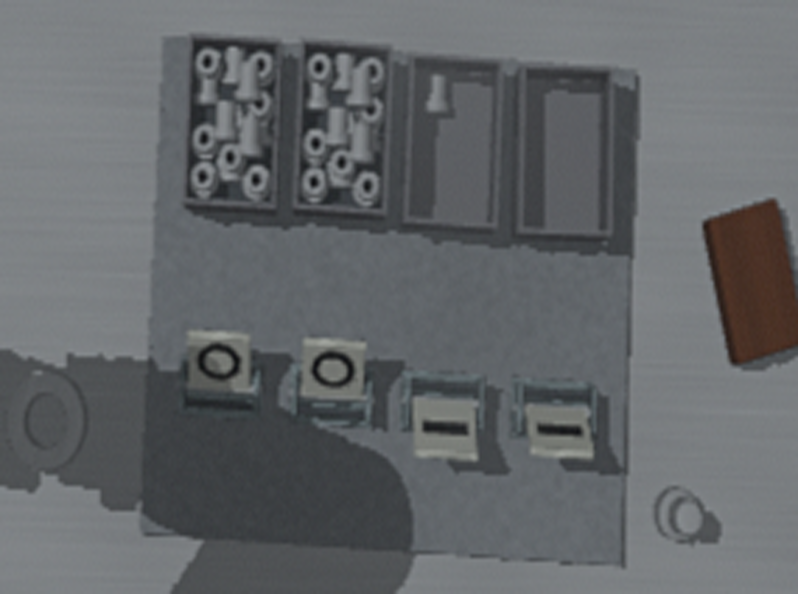

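Both views show ring, ring, bar, bar. The free edges are where the stops predict: in the side view A is at (288,15), B at (284,118) and C at (152,238). The bins and gauges haven't moved and the arm is clear, so I'm handing in.

```bash
python3 -c "
from station import *
print(job_done())"
```

```text
the job is handed in; nothing more can be done
None
```

The job is handed in, at about 17.5 s of the 51 s allowed. `job_done()` gave no verdict, so success rests on my own checks.

- **What I did:** I used closed fingertips to push three tags. The two tags in front of the full bins (on the robot's left) now lean to their bins, ring up. The tag in front of the bin with a single bushing now leans to the robot, bar up. The tag in front of the empty bin was already right, and I left it alone.
- **Stops:** Each push ended in a clear rise in contact force, last read at about 14 N, 10 N and 5 N. The third tag got one more 1 mm nudge after its reading, and I took no force reading after that.
- **Final pictures:** The top and side views showed ring, ring, bar, bar. The free edges of the pushed tags were within about 2 to 3 camera pixels of where the stops predict.
- **Not moved:** By eye, the bins, plug gauge, ring gauge and case had not shifted. I didn't measure their positions again. The arm was clear of everything.

No check failed or disagreed.

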